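# Lift the warm slide tray with the spatula onto the reader and start it

## Robot

A 6-joint arm with a two-finger parallel gripper is mounted at the origin on the work surface. World frame = base frame: x ahead of the robot, y to its left, z up, the work surface at z = 0. Lengths are in m, angles in rad, forces in N, time in s.
With the tool pointing down it reaches from about 0.325 to 0.85 m from the base axis. Payload 4.4 kg.
Tool frame: the origin (TCP) lies on the centre line of the jaws, within the pads' length; the fingertips stand 19 mm ahead of it and the grasp point (between the pads) is the TCP; z points along the fingers, y is the direction in which the jaws open and shut (so a half turn about z gives the same grasp; the last joint's range is limited). The gripper opens to 94 mm and grips with 3 to 60 N. Pads are 16 mm wide; open, the fingers measure 119 mm over their backs; the gripper's body (75 mm by 177 mm) begins 78 mm behind the grasp point.
Start: joints at [-1.383, 0.207, 1.542, -0, 1.393, -0.15], TCP at [0.191, -0.543, 0.224] pointing down, gripper open.
Joint ranges: [-2.73, 2.73], [-0.86, 2.22], [0.23, 2.46], [-1.11, 4.25], [0.08, 2.63], [-2.82, 2.82]. Speed limits (rad/s): [2.79, 2.79, 3.14, 3.14, 3.14, 3.14].

## Interface

Orientations are given as a 3x3 rotation matrix whose columns are the frame's x, y, z axes.
In Python, from plant import robot, eyes gives the robot as it stands. The module is installed in compiled form; this text tells all that it offers.
- The arm moves only by the shell command python3 -m pendant 'ROWS' [FORCE]. ROWS is JSON, a list of rows, each a list of 7 numbers: the shift along the tool's x, y, z in cm, then the turn, a rotation vector about the tool's x, y, z in degrees, then the finger opening in cm, from 0 to 9.4. A call has exactly 8 rows; each row is the pose to reach, as a shift and turn from the pose commanded when the call began, along the tool's axes at that moment; what a row does not reach only later rows make up. A row lasts 1/10 s, in which the tool goes at most 50 mm and 8.59 degrees, less where a joint would pass 70% of its speed; a pose out of reach is approached as far as the arm can. A call with a gripper value outside its range is refused whole. The fingers move at their own pace and stop on an object; FORCE is the grip in N (left out, the last holds). Time passes only in rows, so rows that repeat a pose let the fingers close, or fill a call up. It gives the time, the measured TCP pose, the force and the opening at its end, in the units of the state.
- robot.get_state(): the state, without advancing time (a new reading comes with each control period).
- eyes.read_camera(name): name is "scene" or "side" or "wrist"; returns a dict with "image" (384x512x3 uint8, blue, green, red), "camera_matrix" (3x3 intrinsics, pixels), "dist" ([k1, k2, p1, p2, k3] as OpenCV has them; the pictures are not rectified), "rvec" (rotation vector, rad) and "tvec" (3), from world to camera coordinates, as OpenCV has them. Camera axes: x right, y down, z forward; pixel columns grow to the right and rows downward; lengths in m; the calibration is good to about 2 mm. A picture is of the moment at which its call begins. There is no depth.
- robot.close_job(): hands the job in, once; it reports no verdict.
Trained networks look in a picture, given as the dict that the camera call returned (one of the last four; its "shot" number tells which), for a name from the list of things; names that differ only in an ending like _2 or _b are one class to them, and where a whole thing is asked for, a point or a joint stands for the part that bears it (a point fixed in the world has none). Each returns a list of dicts, best first, with "score" (0 to 1); they miss things now and then, are a little off and sometimes report something else, mostly with a low value. They report only what shows in the picture. A call takes as long as a camera call. They do not tell look-alikes from the thing itself.
- eyes.search_frame(picture, thing): "bbox" ([left, top, width, height] as shares, 0 to 1, of the picture: columns of its width, rows of its height, round what is visible of it).
- eyes.regions_of(picture, thing): "region" (384x512 bool, what is visible of it) and "bbox" ([left, top, width, height] as shares, 0 to 1, of the picture: columns of its width, rows of its height, round what is visible of it).
- eyes.spot_point(picture, thing): "point" ([column, row] as shares, 0 to 1, of the picture: columns of its width, rows of its height: a listed point, or the origin of a listed thing).
The state is a dict: "time": time; "joint_positions": joint angles; "joint_velocities": joint speeds; "tau": joint torques, N m; "tool_pos": TCP position; "ee_rot": TCP orientation; "force": force on the tool from outside, world axes, zero at the start; "moment": the same for the moment, N m; "opening": finger opening in m.
Only numpy, scipy, OpenCV 4.12 (cv2) and the standard library are available. Lean on these libraries where they do the work, as an engineer would, in place of code of your own. Each camera call takes 0.05 s, during which the arm holds its last target. There are 200 camera calls.

## Task

The slide tray on the drying warmer is warm, so never touch it with the gripper: slide the spatula under it, lift it off and carry it level on the blade to the reader, and set it gently on the reader's two blue rails, centred and square with the rails. Take the spatula out and lay it back on the bench, level on its blade and foot as before; then press the reader's yellow dome key just until it clicks (the force drops), without bottoming it, and let go. Leave the bottle, beaker, jar, tip box and dish where they are.

Things in the scene. Friction and masses are not known exactly. Their poses are not given: they have to be found in the camera images.
- spatula: Offset spatula, 200 g, standing level on its blade and rear foot on the bench. Origin: plane of the blade's underside, straight below the grip point; x to the blade tip, z up. Steel blade 50 wide, 3 thick, from x = 30 to 125 mm; a 14 mm wide stem slopes up from its rear end to the handle. Foot 10 x 16 mm down to z = 0 at x = -100 mm.
- spatula_grip (a point): Grip point on the spatula's blue handle, 50 mm straight above the spatula's origin, in the middle of the bar's height. The handle is a bar along the spatula's x, 16 mm wide (y), 22 mm high, from x = -110 to +20 mm, z = 39 to 61 mm; pinch it from above, closing along y.
- tray: Flat loose aluminium slide tray with three glass slides, 90 to 185 g, 80 mm (x) by 100 mm (y), bottom 4 mm thick, a 3 mm wide rim up to z = 10 mm all round (z from the underside). Origin: centre of its flat underside; z up. It starts on the warmer's rails, within 6 mm of centre and 0.05 rad of square.
- warmer_nest (a point): Centre of the tray's place on the drying warmer, at the height of the rail tops, 44 mm above the bench. x points away from the warmer's open front, along the rails; z up. Two copper rails run from x = -47 to +47 mm at y = -40 and +40, each 10 mm wide, 14 mm high: under the tray is a free channel 70 mm wide, 14 mm high, open at both ends.
- warmer: Drying warmer: fixed grey box 140 mm wide, 30 mm high, with the rails on top. Origin: on the bench straight below warmer_nest, same axes. Its front is at x = -64 mm, its rear at 70. Behind each rail a post (x = 52 to 60, y = -40 and +40 mm) rises 12 mm above the rail tops; it is open between the posts.
- reader_nest (a point): Where the tray's underside centre belongs on the reader: centre of its blue rails, at the height of the rail tops, 49 mm above the bench. x points away from the reader's open front, along the rails; z up. Rails, posts and the channel under the tray (70 wide, 14 high, open at both ends) have the same sizes as on the warmer.
- reader: Slide reader: fixed white box 134 mm wide, 35 mm high, with blue rails on top. Origin: on the bench straight below reader_nest, same axes. Front at x = -64 mm; a housing 60 mm high stands across its rear, x = 70 to 125. On its right side (y = -67 to -135, x = -45 to 45 mm) a grey panel 40 mm high carries the dome key.
- key_top (a point): Centre of the top face of the yellow round dome key (28 mm diameter), 52 mm above the bench when released, on the reader's panel, 104 mm to the reader's -y side of its nest centre. It moves straight down.
- key (a joint): How far the dome key is pressed, in m: 0 released, 0.0085 bottomed. The force rises to about 4.8 N near 3.4 mm, then drops (the click): 4.0 N at 5.2 mm, 2.8 N at 6.6 mm, 2 N at 7.3 mm; hard at 8.5 mm. It springs back when let go. Clicked means pressed past 4.5 mm; past 8.2 mm it is bottomed.
- amber_bottle: Bystander: amber bottle, 56 mm diameter, 110 mm tall. Origin: centre of its underside.
- beaker: Bystander: glass beaker, 64 mm diameter, 65 mm tall. Origin: centre of its underside.
- jar: Bystander: small jar with blue cap, 52 mm diameter, 60 mm tall. Origin: centre of its underside.
- tip_box: Bystander: green box, 90 x 120 x 60 mm. Origin: centre of its underside.
- dish: Bystander: shallow white dish, 80 mm diameter, 18 mm high. Origin: centre of its underside.
There are look-alikes about, which are no part of the job. There is more than one size of the tray; the job needs the largest.

How it is judged:
By the outcome, as a careful person would: the job done as asked, in the order asked, and still so for the second after the job is handed in, with the robot touching nothing.
It also fails if it takes over 72 s, if anything falls off the work surface, if the arm or the gripper's body presses on something with over 40 N, if the wrist force passes 120 N, or if a joint passes its speed limit or range.

## Working session

There is one attempt and no reset: what is moved stays moved. The work goes in short steps, Python scripts to look and compute and a shell command to move; the robot and the scene stay as the last step left them, time stands still between calls to the robot, and variables do not carry over. Pictures are saved under pics/ and viewed, about 8 in all and at most 12, crops included, and the job is handed in when it is done.

```bash
mkdir -p pics
cat > h.py <<'E'
import numpy as np, cv2, json
from plant import robot, eyes
def ray(p,uv):
    K=np.array(p["camera_matrix"]);D=np.array(p["dist"])
    n=cv2.undistortPoints(np.array([[uv]],float),K,D)[0,0]
    R=cv2.Rodrigues(np.array(p["rvec"],float))[0];t=np.array(p["tvec"],float).ravel()
    return -R.T@t, R.T@np.array([n[0],n[1],1.])
def onz(p,uv,z):
    c,d=ray(p,uv); return c+d*(z-c[2])/d[2]
def proj(p,X):
    return cv2.projectPoints(np.array(X,float).reshape(-1,1,3),np.array(p["rvec"],float),np.array(p["tvec"],float),np.array(p["camera_matrix"]),np.array(p["dist"]))[0][:,0]
def px(s): return [s[0]*512,s[1]*384]
E
cat > a.py <<'E'
from h import *
np.set_printoptions(precision=4,suppress=True)
ims=[]
Z=dict(spatula_grip=.05,spatula=0,tray=.044,warmer_nest=.044,reader_nest=.049,key_top=.052)
for c in("scene","side"):
    p=eyes.read_camera(c);ims.append(p["image"])
    cv2.imwrite(f"pics/{c}0.png",cv2.resize(p["image"],(800,600)))
    print(c,ray(p,[256,192])[0])
    for k,z in Z.items():
        for r in eyes.spot_point(p,k)[:4]:
            u=px(r["point"]);print(k,round(r["score"],2),np.round(u,1),onz(p,u,z)[:2])
    for k in("amber_bottle","beaker","jar","tip_box","dish"):
        for r in eyes.spot_point(p,k)[:2]:
            u=px(r["point"]);print(k,round(r["score"],2),np.round(u,1),onz(p,u,0)[:2])
print(robot.get_state())
E
python3 a.py
```

```text
scene [ 1.0774 -0.8223  0.911 ]
spatula_grip 0.9 [215.9 189. ] [ 0.4616 -0.0568]
spatula 0.88 [217.  198.2] [ 0.4581 -0.0502]
tray 0.66 [287.7 163.9] [0.6013 0.2103]
tray 0.5 [323.7 197.6] [0.7935 0.1093]
warmer_nest 0.73 [292.3 161.3] [0.6086 0.234 ]
reader_nest 0.71 [210.5 244.1] [ 0.5928 -0.2643]
reader_nest 0.52 [288.8 170.9] [0.6274 0.169 ]
key_top 0.48 [186.4 263.8] [ 0.5804 -0.3592]
amber_bottle 0.86 [291.8 223.9] [ 0.7415 -0.0197]
jar 0.75 [274.5 137. ] [0.4387 0.4016]
tip_box 0.77 [302.1 141.6] [0.5559 0.4352]
tip_box 0.64 [216.9 187.4] [ 0.4235 -0.0031]
dish 0.85 [267.3 213.6] [ 0.6485 -0.0215]
dish 0.67 [290.  170.6] [0.6048 0.2295]
side [-0.0629  0.7754  0.71  ]
spatula_grip 0.6 [293.9 198.6] [ 0.4528 -0.0306]
spatula 0.96 [291.2 208.6] [ 0.465  -0.0388]
tray 0.88 [200.4 217.1] [0.6078 0.2272]
tray 0.66 [183.9 203.3] [0.6982 0.2142]
tray 0.54 [276.8 231.5] [0.3983 0.1276]
warmer_nest 0.71 [202.  221.3] [0.5895 0.2375]
warmer_nest 0.59 [301.5 161.4] [ 0.5796 -0.2575]
warmer_nest 0.18 [298.4 170.7] [ 0.5486 -0.1928]
reader_nest 0.77 [300.1 160.1] [ 0.5846 -0.2544]
reader_ne
[... 236 characters left out ...]
16 [199.6 218. ] [0.6506 0.1957]
beaker 0.71 [358.9 172.7] [ 0.4086 -0.4004]
jar 0.7 [198.9 294.8] [0.4242 0.4018]
dish 0.71 [241.1 192.5] [0.6508 0.002 ]
{'time': 1.2, 'joint_positions': array([-1.3835,  0.2066,  1.5415, -0.    ,  1.3935, -0.1505]), 'joint_velocities': array([ 0.0004, -0.0021, -0.0003, -0.0004,  0.001 , -0.0016]), 'tau': array([ -0.0004, -37.0891, -28.1757,   0.0698,   0.0276,  -0.    ]), 'tool_pos': array([ 0.1905, -0.5425,  0.2244]), 'ee_rot': array([[ 0.9435,  0.3314, -0.    ],
       [ 0.3314, -0.9435, -0.    ],
       [-0.    , -0.    , -1.    ]]), 'force': array([-0.1095,  0.4706, -0.4064]), 'moment': array([ 0.0133, -0.0167,  0.007 ]), 'opening': 0.09418045461995943}
```

View pics/scene0.png

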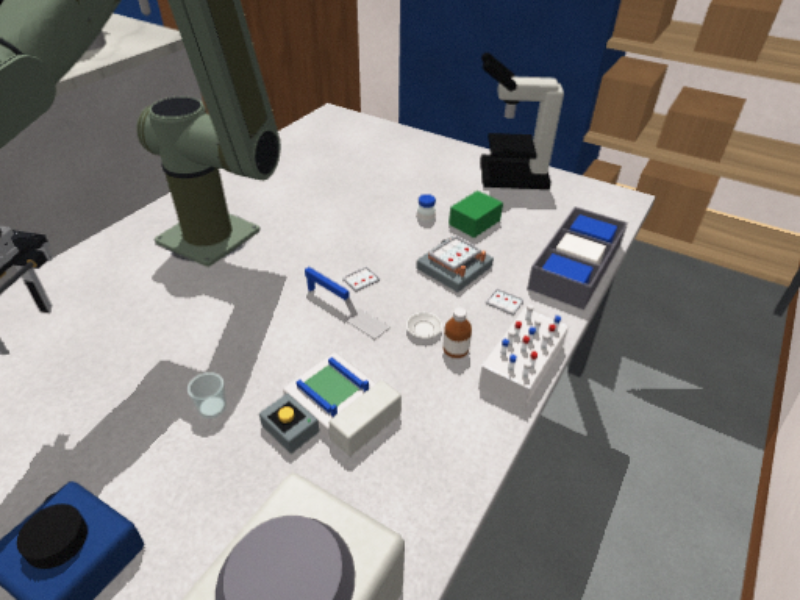

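View pics/side0.png

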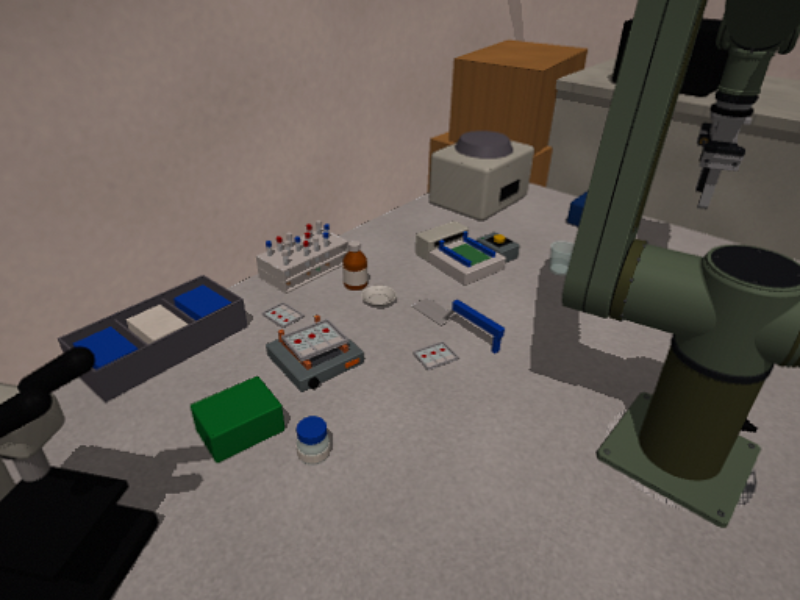

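Both views show the spatula (blue handle, blade near scene (368,324)), the warmer with the large tray at scene (455,258), and the reader at (335,385). Two small trays lie on the bench at (360,278) and (505,300). Both fronts face the robot (-x).

```bash
cat >> h.py <<'E'
np.set_printoptions(precision=4,suppress=True)
def to(x,y,z,yaw=None):
    """world target -> row numbers; yaw = heading (rad) of tool x, tool pointing down"""
    s=robot.get_state();R=np.array(s["ee_rot"]);d=R.T@(np.array([x,y,z])-s["tool_pos"])*100
    T=R
    if yaw is not None:
        c,q=np.cos(yaw),np.sin(yaw);T=np.array([[c,q,0],[q,-c,0],[0,0,-1]])
    r=np.degrees(cv2.Rodrigues(R.T@T)[0].ravel())
    print("row",np.round(d,2),np.round(r,2))
E
python3 - <<'E'
from h import *
p=eyes.read_camera("wrist");s=robot.get_state()
c,d=ray(p,[256,192]);R=np.array(s["ee_rot"])
print(R.T@(c-s["tool_pos"]),R.T@d,R.T@cv2.Rodrigues(np.array(p["rvec"]))[0].T,p["camera_matrix"][0])
p=eyes.read_camera("scene")
f=lambda a,z:onz(p,[a[0]/1.5625,a[1]/1.5625],z)[:2]
print("handle top",f((307,270),.061),f((347,292),.061))
print("blade",[f(a,.003) for a in((345,319),(366,313),(390,328),(371,339))])
print("reader rails L",f((332,362),.049),f((367,388),.049),"R",f((298,382),.049),f((333,410),.049))
print("warmer base",[f(a,.03) for a in((417,263),(448,238),(493,263),(458,285))])
to(.43,-.04,.35,0)
E
```

```text
[ 0.0794 -0.001  -0.1595] [-0.2708 -0.0005  0.9627] [[-0.0004 -0.9616 -0.2744]
 [ 1.     -0.0005  0.0005]
 [-0.0006 -0.2744  0.9616]] [275.3247   0.     256.2712]
handle top [ 0.3594 -0.0326] [ 0.4808 -0.0463]
blade [array([ 0.4893, -0.0705]), array([ 0.5179, -0.0293]), array([ 0.5894, -0.0412]), array([ 0.5727, -0.0915])]
reader rails L [ 0.5685 -0.2215] [ 0.6629 -0.2394] R [ 0.5444 -0.2962] [ 0.6393 -0.3142]
warmer base [array([0.5399, 0.16  ]), array([0.5549, 0.292 ]), array([0.6959, 0.2596]), array([0.6617, 0.1401])]
row [ 39.24 -39.48 -12.55] [ 0.   -0.   19.35]
```

```bash
python3 -m pendant '[[3.6,-3.2,-1.05,0,0,4,9.4],[7.2,-6.4,-2.1,0,0,8,9.4],[10.8,-9.6,-3.15,0,0,12,9.4],[14.4,-12.8,-4.2,0,0,16,9.4],[18,-16,-5.25,0,0,20,9.4],[21.6,-19.2,-6.3,0,0,24,9.4],[25.2,-22.4,-7.35,0,0,26.2,9.4],[28.8,-25.6,-8.4,0,0,26.2,9.4]]' 55; python3 -c "
from h import *
to(.47,-.04,.35,-.12)"
```

```text
time: 2.1
tool_pos: [0.378, -0.2038, 0.3092]
ee_rot: [[0.993, -0.12, 0.001], [-0.12, -0.993, -0.001], [0.001, 0.001, -1.0]]
force: [0.3, -0.9, -0.6]
opening: 0.0939
row [  7.17 -17.36  -4.08] [ 0.03 -0.06 -0.04]
```

```bash
python3 -m pendant '[[1.8,-4.3,-1,0,0,0,9.4],[3.6,-8.6,-2,0,0,0,9.4],[5.4,-12.9,-3,0,0,0,9.4],[7.2,-17.4,-4,0,0,0,9.4],[7.2,-17.4,-4,0,0,0,9.4],[7.2,-17.4,-4,0,0,0,9.4],[7.2,-17.4,-4,0,0,0,9.4],[7.2,-17.4,-4,0,0,0,9.4]]' 55
python3 - <<'E'
from h import *
p=eyes.read_camera("wrist")
import pickle;pickle.dump(p,open("w1.pkl","wb"))
cv2.imwrite("pics/w1.png",cv2.resize(p["image"],(800,600),interpolation=cv2.INTER_CUBIC))
Z=dict(spatula_grip=.05,spatula=0,tray=.044,warmer_nest=.044,reader_nest=.049,key_top=.052)
for k,z in Z.items():
    for r in eyes.spot_point(p,k)[:2]:
        u=px(r["point"]);print(k,round(r["score"],2),np.round(u,1),onz(p,u,z)[:2])
for n in("spatula","tray"):
  for r in eyes.regions_of(p,n)[:3]:
    m=r["region"];print(n,r["score"],m.sum(),np.argwhere(m).mean(0)[::-1])
E
```

```text
time: 2.9
tool_pos: [0.4689, -0.0427, 0.3479]
ee_rot: [[0.993, -0.122, -0.001], [-0.122, -0.993, -0.0], [-0.001, 0.0, -1.0]]
force: [0.5, 0.3, -0.2]
opening: 0.094
spatula_grip 0.85 [257.9 169.5] [ 0.4583 -0.0439]
spatula_grip 0.23 [ 39.  202.5] [0.447  0.3404]
spatula 0.83 [256.3 166.7] [ 0.4542 -0.0408]
tray 0.85 [201.4 185.6] [0.441  0.0569]
tray 0.73 [76.8 98.2] [0.6063 0.2277]
reader_nest 0.72 [391.3  69.1] [ 0.588  -0.2655]
key_top 0.88 [453.5  71.2] [ 0.573  -0.3579]
spatula 0.93 2323 [257.7516 144.0073]
tray 0.79 643 [97.2084  8.1198]
tray 0.76 3674 [75.5027 98.6859]
tray 0.73 1170 [201.0214 183.506 ]
```

View pics/w1.png

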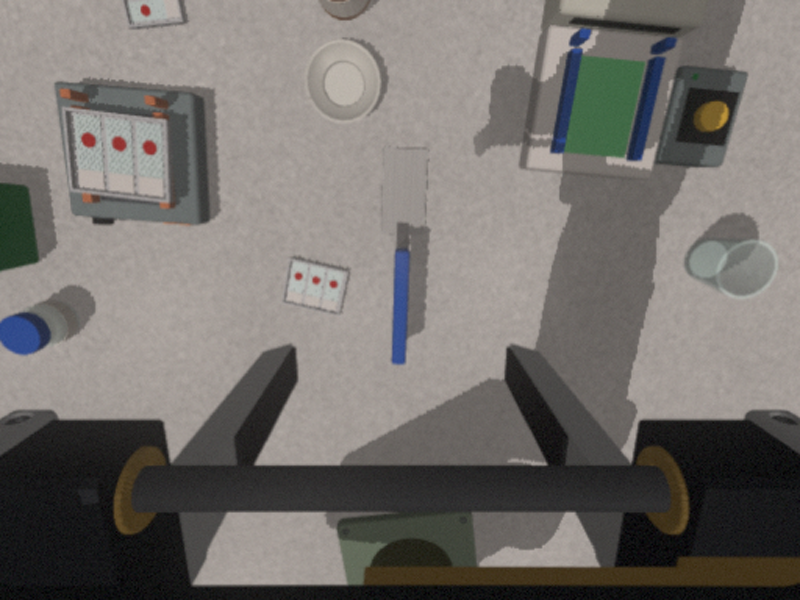

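The wrist view shows the spatula with handle from (402,250) to (398,362) and blade at (405,188). It also shows the large tray with its rim at (118,155), the reader rails at (607,105), the key at (712,115), and clear space around the handle.

```bash
cat >> h.py <<'E'
from scipy.optimize import least_squares
def fit(p,uv,L,g):
    """pose (x,y,yaw) from pixel points uv and local points L (x,y,z world height)"""
    L=np.array(L,float);uv=np.array(uv,float)
    def X(q):
        c,s=np.cos(q[2]),np.sin(q[2]);return np.c_[q[0]+c*L[:,0]-s*L[:,1],q[1]+s*L[:,0]+c*L[:,1],L[:,2]]
    r=least_squares(lambda q:(proj(p,X(q))-uv).ravel(),g,x_scale=[.01,.01,.05],loss="soft_l1")
    return r.x,(proj(p,X(r.x))-uv)
E
python3 - <<'E'
from h import *
import pickle
p=pickle.load(open("w1.pkl","rb"));I=p["image"].astype(int)
k=1/1.5625
def F(n,uv,L,g):
    q,e=fit(p,np.array(uv)*k,L,g);print(n,q,"res",np.abs(e).max().round(2))
F("tray",[(66,108),(168,118),(172,203),(72,193)],[(.04,.05,.054),(.04,-.05,.054),(-.04,-.05,.054),(-.04,.05,.054)],[.6,.23,-.15])
F("warmer",[(57,83),(205,92),(207,222),(74,216)],[(.07,.07,.03),(.07,-.07,.03),(-.064,-.07,.03),(-.064,.07,.03)],[.6,.23,-.15])
F("reader",[(576,48),(557,152),(660,57),(635,160)],[(.047,.04,.049),(-.047,.04,.049),(.047,-.04,.049),(-.047,-.04,.049)],[.6,-.26,-.15])
F("spat",[(384,148),(427,148),(425,229),(382,229),(409,251),(394,251),(405,363),(392,363)],
 [(.125,.025,.003),(.125,-.025,.003),(.03,-.025,.003),(.03,.025,.003),(.02,-.008,.061),(.02,.008,.061),(-.11,-.008,.061),(-.11,.008,.061)],[.46,-.04,-.12])
# blue handle mask
b=(I[...,0]>I[...,2]+50);b[:150]=0;b[240:]=0;b[:,:230]=0;b[:,290:]=0
v,u=np.nonzero(b);P=np.array([onz(p,a,.061)[:2] for a in zip(u,v)])
f=np.polyfit(P[:,0],P[:,1],1);print("handle mean",P.mean(0),P.min(0),P.max(0),"yaw",f[0],"y at .458",np.polyval(f,.458))
E
```

```text
tray [ 0.6021  0.223  -0.2212] res 1.68
warmer [ 0.6004  0.2214 -0.1921] res 3.76
reader [ 0.5904 -0.2609 -0.2185] res 0.35
spat [ 0.457  -0.0425 -0.1561] res 3.0
handle mean [ 0.4144 -0.0347] [ 0.35  -0.049] [ 0.4752 -0.0189] yaw -0.15501871016073132 y at .458 -0.041499389672874115
```

```bash
python3 -c "
from h import *
to(.457,-.042,.12,-.155)"
```

```text
row [-1.25  0.19 22.85] [-0.   -0.    2.01]
```

```bash
python3 -m pendant '[[-0.2,0,4,0,0,0.5,5],[-0.5,0,8.5,0,0,1,5],[-0.8,0.1,13,0,0,1.5,5],[-1,0.1,17.5,0,0,2,5],[-1.2,0.2,21,0,0,2,5],[-1.25,0.2,22.8,0,0,2,5],[-1.25,0.2,22.8,0,0,2,5],[-1.25,0.2,22.8,0,0,2,5]]' 55
python3 - <<'E'
from h import *
p=eyes.read_camera("wrist");I=p["image"].astype(int)
cv2.imwrite("pics/w2.png",p["image"])
b=(I[...,0]>I[...,2]+50)&(I[...,0]>I[...,1]+30);n,l,s,c=cv2.connectedComponentsWithStats(b.astype(np.uint8))
for i in range(1,n):
  if s[i,4]>200:
    v,u=np.nonzero(l==i);P=np.array([onz(p,a,.061)[:2] for a in zip(u,v)])
    f=np.polyfit(P[:,0],P[:,1],1);print(s[i],P.mean(0),P.min(0),P.max(0),"yaw",f[0],"y at .457",np.polyval(f,.457))
for r in eyes.spot_point(p,"spatula_grip")[:1]: print(onz(p,px(r["point"]),.05))
to(.457,-.042,.05,-.155)
E
```

```text
time: 4.15
tool_pos: [0.4574, -0.0419, 0.1209]
ee_rot: [[0.988, -0.154, 0.0], [-0.154, -0.988, -0.0], [0.0, 0.0, -1.0]]
force: [0.1, -1.1, -0.2]
opening: 0.0498
[453   0  25  57 675] [ 0.5709 -0.208 ] [ 0.5525 -0.2153] [ 0.5879 -0.2005] yaw -0.20470258675134503 y at .457 -0.18466959586024795
[ 248  191   18  107 1745] [ 0.4267 -0.0367] [ 0.3737 -0.0511] [ 0.4746 -0.0219] yaw -0.15707024831836824 y at .457 -0.04148534898816597
[ 0.4561 -0.0432  0.05  ]
row [-0.19 -0.    7.22] [ 0.02 -0.21  0.04]
```

View pics/w2.png

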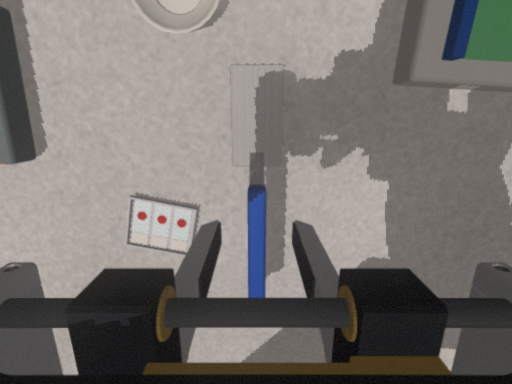

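The handle (256,240) is centred between the fingers and parallel to them, and the small tray at (162,224) is clear of the left finger. Next I'll descend and pinch.

```bash
python3 -m pendant '[[-0.1,0,3.5,0,0,0,5],[-0.15,0,6,0,0,0,5],[-0.15,0,7.1,0,0,0,5],[-0.15,0,7.1,0,0,0,5],[-0.15,0,7.1,0,0,0,1],[-0.15,0,7.1,0,0,0,1],[-0.15,0,7.1,0,0,0,1],[-0.15,0,7.1,0,0,0,1]]' 55; python3 -m pendant '[[0,0,0,0,0,0,1],[0,0,0,0,0,0,1],[0,0,-0.5,0,0,0,1],[0,0,-1.5,0,0,0,1],[0,0,-3,0,0,0,1],[0,0,-5,0,0,0,1],[0,0,-6,0,0,0,1],[0,0,-6,0,0,0,1]]' 55
python3 - <<'E'
from h import *
s=robot.get_state();print(s["tool_pos"],s["force"],s["moment"])
for c in("wrist","side"):
    p=eyes.read_camera(c);cv2.imwrite(f"pics/{c}3.png",p["image"])
E
```

```text
time: 5.05
tool_pos: [0.4563, -0.0418, 0.0503]
ee_rot: [[0.988, -0.154, 0.002], [-0.154, -0.988, -0.001], [0.002, 0.0, -1.0]]
force: [0.1, -0.1, 0.8]
opening: 0.0219
time: 5.85
tool_pos: [0.457, -0.042, 0.1113]
ee_rot: [[0.988, -0.154, 0.004], [-0.154, -0.988, -0.001], [0.004, 0.001, -1.0]]
force: [0.5, -1.0, -2.1]
opening: 0.0152
[ 0.457  -0.042   0.1113] [ 0.5477 -0.9767 -2.0783] [ 0.013   0.0012 -0.0283]
```

```bash
python3 -c "
from h import *
to(.47,.10,.28,-.22)"
```

```text
row [ -0.72 -14.21 -17.07] [-0.    0.01  3.76]
```

View pics/side3.png

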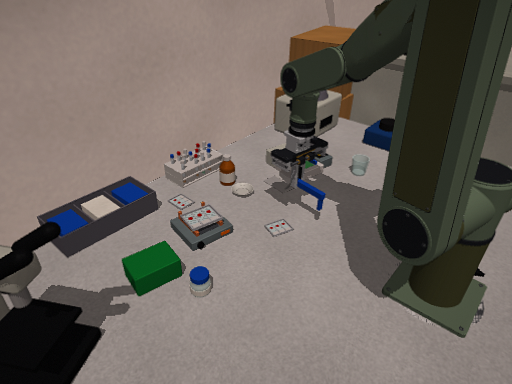

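The side view shows the spatula lifted in the gripper at (310,190), and it looks level.

```bash
python3 -m pendant '[[-0.1,-2,-3,0,0,0.5,1],[-0.2,-5,-6,0,0,1,1],[-0.4,-8,-10,0,0,2,1],[-0.6,-11,-13,0,0,3,1],[-0.7,-13,-16,0,0,3.5,1],[-0.7,-14.2,-17,0,0,3.8,1],[-0.7,-14.2,-17,0,0,3.8,1],[-0.7,-14.2,-17,0,0,3.8,1]]' 55
python3 - <<'E'
from h import *
import pickle
p=eyes.read_camera("wrist");pickle.dump(p,open("w4.pkl","wb"))
I=p["image"]
for r in eyes.regions_of(p,"tray"):
    m=r["region"];print(r["score"],m.sum(),np.argwhere(m).mean(0)[::-1],r["bbox"])
for r in eyes.spot_point(p,"tray")[:3]: print("tray pt",r["score"],px(r["point"]),onz(p,px(r["point"]),.044))
for r in eyes.spot_point(p,"warmer_nest")[:2]: print("nest",r["score"],onz(p,px(r["point"]),.044))
q=proj(p,[(.602,.223,.05)])[0].astype(int);print(q)
u0=max(0,min(q[0]-100,312));v0=max(0,min(q[1]-75,234))
print("crop origin",u0,v0,"x4");cv2.imwrite("pics/w4.png",cv2.resize(I[v0:v0+150,u0:u0+200],None,fx=4,fy=4,interpolation=cv2.INTER_CUBIC))
E
```

```text
time: 6.75
tool_pos: [0.4695, 0.0995, 0.2777]
ee_rot: [[0.976, -0.218, -0.003], [-0.218, -0.976, -0.001], [-0.003, 0.001, -1.0]]
force: [0.3, -0.2, -2.8]
opening: 0.0157
0.95 956 [287.6088 185.4498] [0.5244, 0.4326, 0.0773, 0.0901]
0.79 5107 [140.1061  93.1138] [0.1883, 0.1612, 0.1709, 0.1695]
tray pt 0.73 [279.1936, 181.7856] [0.4459 0.0703 0.044 ]
[143  95]
crop origin 43 20 x4
```

View pics/w4.png

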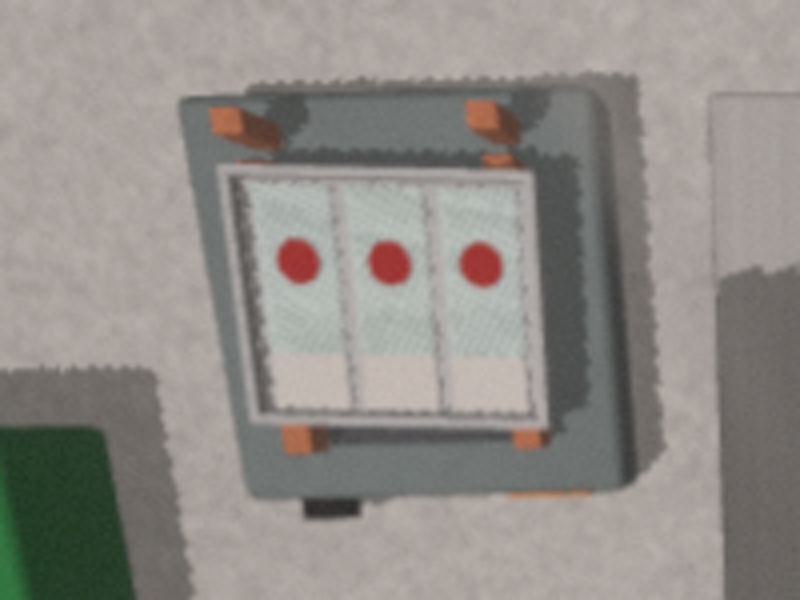

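The crop shows the tray rim corners at (218,165), (534,173), (548,430) and (252,421). The posts are at (226,120) and (484,115), and the rail fronts at (303,430) and (531,434). The channel is free.

Run:
```python
from h import *
import pickle
p=pickle.load(open("w4.pkl","rb"))
t=lambda a:(np.array(a,float)+.5)/4-.5+[43,20]
T=[(.04,.05,.054),(.04,-.05,.054),(-.04,-.05,.054),(-.04,.05,.054)]
q,e=fit(p,t([(218,165),(534,173),(548,430),(252,421)]),T,[.6,.22,-.2]);print("tray",q);print(e)
W=[(.056,.04,.056),(.056,-.04,.056),(.07,.07,.03),(.07,-.07,.03),(-.064,-.07,.03),(-.064,.07,.03),(-.047,.04,.044),(-.047,-.04,.044)]
w,e=fit(p,t([(226,120),(482,115),(182,100),(605,92),(633,488),(250,497),(303,430),(530,433)]),W,[.6,.22,-.2]);print("warmer",w);print(e)
# colour-free check: quad fit of network mask at rim height
for r in eyes.regions_of(eyes.read_camera("wrist"),"tray"):
    if r["region"].sum()>3000:
        c=max(cv2.findContours(r["region"].astype(np.uint8),0,1)[0],key=len)[:,0]
        P=np.array([onz(p,a,.054)[:2] for a in c])*1000
        print("mask rect",cv2.minAreaRect(P.astype(np.float32)))
# blade seen: 
s=robot.get_state();R=s["ee_rot"]
```

```text
tray [ 0.6031  0.2259 -0.243 ]
[[-0.0863 -0.4106]
 [ 0.1858 -0.2457]
 [ 0.1725  0.1879]
 [-0.2797  0.6461]]
warmer [ 0.6018  0.2266 -0.197 ]
[[ 1.3123 -0.3989]
 [ 1.4863 -0.6132]
 [-1.675  -2.1886]
 [-1.6086 -2.6182]
 [-0.462   0.8996]
 [-0.5945  0.8752]
 [ 0.2295  5.9008]
 [ 0.8669  3.8215]]
mask rect ((603.6497192382812, 225.27987670898438), (105.6172866821289, 80.12828826904297), 77.42469024658203)
```

```bash
python3 -c "
from h import *
to(.399,.275,.0855,-.235)"
```

```text
row [-10.75 -15.61  19.3 ] [0.03 0.12 0.75]
```

```bash
python3 -m pendant '[[-3,-3,0,0,0.1,0.7,1],[-6,-7,0,0,0.1,0.7,1],[-9,-11,2,0,0.1,0.7,1],[-10.7,-14,5,0,0.1,0.7,1],[-10.8,-15.6,9,0,0.1,0.8,1],[-10.8,-15.6,13,0,0.1,0.8,1],[-10.8,-15.6,16,0,0.1,0.8,1],[-10.8,-15.6,18,0,0.1,0.8,1]]' 55; python3 -m pendant '[[0,0,0.7,0,0,0,1],[0,0,1.3,0,0,0,1],[0,0,1.3,0,0,0,1],[0,0,1.3,0,0,0,1],[0,0,1.3,0,0,0,1],[0,0,1.3,0,0,0,1],[0,0,1.3,0,0,0,1],[0,0,1.3,0,0,0,1]]' 55;python3 - <<'E'
from h import *
s=robot.get_state();print(s["tool_pos"])
to(.5276,.2439,.0855,-.235)
p=eyes.read_camera("wrist");I=p["image"];cv2.imwrite("pics/w5.png",cv2.resize(I[:230],(800,360),interpolation=cv2.INTER_CUBIC))
p=eyes.read_camera("side");cv2.imwrite("pics/s5.png",cv2.resize(p["image"][150:300,130:330],None,fx=4,fy=4,interpolation=cv2.INTER_CUBIC))
E
```

```text
time: 7.85
tool_pos: [0.3973, 0.2747, 0.0964]
ee_rot: [[0.973, -0.232, -0.003], [-0.232, -0.973, -0.002], [-0.002, 0.003, -1.0]]
force: [-0.1, -0.1, -2.4]
opening: 0.0156
time: 8.65
tool_pos: [0.3994, 0.2757, 0.0868]
ee_rot: [[0.973, -0.232, 0.002], [-0.232, -0.973, -0.0], [0.002, -0.0, -1.0]]
force: [-0.0, 1.0, -2.2]
opening: 0.0155
[0.3994 0.2757 0.0868]
row [13.21  0.11  0.16] [-0.02 -0.13  0.02]
```

View pics/w5.png

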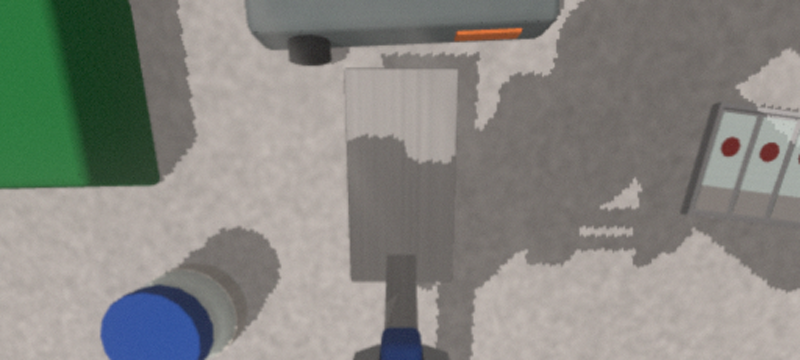

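View pics/s5.png

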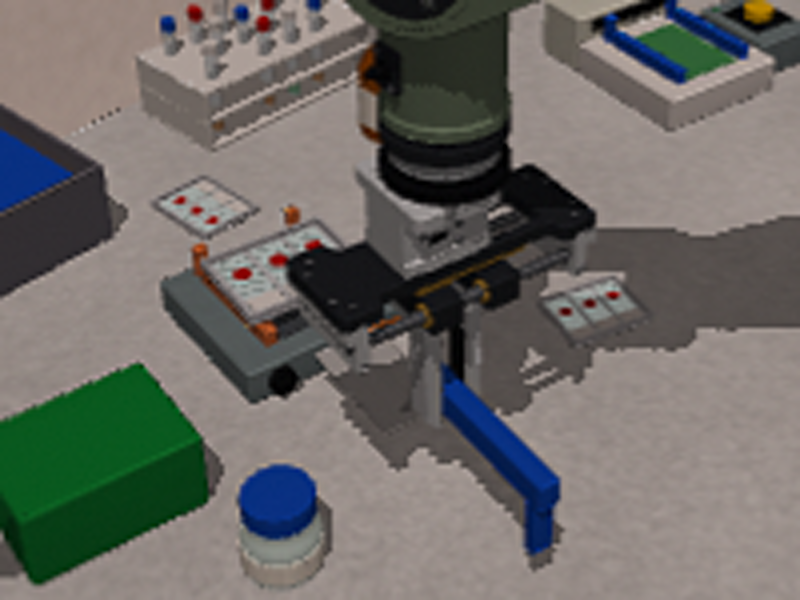

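Wrist crop: the blade (345–458, tip row 68) is centred on the warmer's front (248–557) and just clear of it. The side crop shows the spatula level and the tip box and jar clear. I'll check the blade's pose in the tool numerically.

Run:
```python
from h import *
p=eyes.read_camera("wrist");s=robot.get_state();R=np.array(s["ee_rot"]);t=s["tool_pos"]
L=np.array([(.125,.025),(.125,-.025),(.03,-.025),(.03,.025)])
uv=np.array([(345,68),(458,69),(453,281),(351,281)])/1.5625
def X(q): # dx,dy,dz,yaw,pitch(tip down +)
    c,w=np.cos(q[3]),np.sin(q[3])
    P=np.c_[q[0]+c*L[:,0]-w*L[:,1], -(q[1]+w*L[:,0]+c*L[:,1]), .047+q[2]+q[4]*L[:,0]]
    return t+P@R.T
print(proj(p,X([0]*5))-uv)
r=least_squares(lambda q:np.r_[(proj(p,X(q))-uv).ravel(),q[2]/.002],[0]*5,x_scale=[.01,.01,.01,.1,.1]);print(r.x,r.fun)
```

```text
[[-0.927  -0.1037]
 [ 0.8727 -0.7558]
 [-0.5624  0.758 ]
 [-0.2046  0.797 ]]
[ 0.0005 -0.0002 -0.0004  0.0009  0.0334] [-0.0975  0.4323  0.3313 -0.2921 -0.379  -0.1365  0.1156 -0.0414 -0.192 ]
```

Run:
```python
from h import *
p=eyes.read_camera("wrist");G=cv2.GaussianBlur(p["image"],(0,0),.8).astype(float).sum(2)
s=robot.get_state();R=np.array(s["ee_rot"]);t=s["tool_pos"]
def edge(row,c,sgn):
    a=G[row,int(c)-6:int(c)+7];g=np.abs(np.gradient(a));i=g[1:-1].argmax()+1
    d=(g[i-1]-g[i+1])/(2*(g[i-1]-2*g[i]+g[i+1])+1e-9);return int(c)-6+i+d
def P(x,y,pitch): return proj(p,[t+R@np.array([x,-y,.047+pitch*x])])[0]
for x in np.arange(.04,.125,.01):
    o=[]
    for y in(.025,-.025):
        u=P(x,y,0);o.append(edge(int(round(u[1])),u[0],0))
    w=o[1]-o[0]
    print(round(x,3),np.round(o,2),"w",round(w,2),"pred",[round(P(x,-.025,k)[0]-P(x,.025,k)[0],2) for k in(0,.02,.04)])
```

```text
0.04 [223.56 289.31] w 65.75 pred [np.float64(65.79), np.float64(65.55), np.float64(65.31)]
0.05 [223.26 290.1 ] w 66.84 pred [np.float64(66.67), np.float64(66.36), np.float64(66.05)]
0.06 [222.64 290.5 ] w 67.86 pred [np.float64(67.57), np.float64(67.19), np.float64(66.81)]
0.07 [222.19 290.63] w 68.44 pred [np.float64(68.5), np.float64(68.04), np.float64(67.59)]
0.08 [221.36 291.27] w 69.91 pred [np.float64(69.45), np.float64(68.92), np.float64(68.39)]
0.09 [221.26 290.44] w 69.18 pred [np.float64(70.44), np.float64(69.82), np.float64(69.21)]
0.1 [219.86 291.1 ] w 71.23 pred [np.float64(71.45), np.float64(70.75), np.float64(70.06)]
0.11 [219.67 291.95] w 72.28 pred [np.float64(72.5), np.float64(71.7), np.float64(70.92)]
0.12 [218.9  292.17] w 73.27 pred [np.float64(73.59), np.float64(72.69), np.float64(71.81)]
```

```bash
python3 -m pendant '[[0.5,0,0.1,0,0,0,1],[2,0,0.1,0,0,0,1],[4.5,0,0.1,0,0,0,1],[7,0.05,0.1,0,0,0,1],[9.5,0.05,0.1,0,0,0,1],[11.5,0.1,0.1,0,0,0,1],[12.8,0.1,0.1,0,0,0,1],[13.2,0.1,0.1,0,0,0,1]]' 55; python3 -m pendant '[[0,0,0,0,0,0,1],[0,0,0,0,0,0,1],[0,0,0,0,0,0,1],[0,0,-0.2,0,0,0,1],[0,0,-0.4,0,0,0,1],[0,0,-0.4,0,0,0,1],[0,0,-0.4,0,0,0,1],[0,0,-0.4,0,0,0,1]]' 55
python3 - <<'E'
from h import *
print(robot.get_state()["moment"]);to(.5276,.2439,.0855,-.235)
E
```

```text
time: 9.65
tool_pos: [0.529, 0.2432, 0.0855]
ee_rot: [[0.972, -0.234, 0.002], [-0.234, -0.972, -0.0], [0.002, -0.0, -1.0]]
force: [-2.0, 0.2, -2.7]
opening: 0.0158
time: 10.45
tool_pos: [0.5273, 0.244, 0.0897]
ee_rot: [[0.973, -0.232, 0.002], [-0.232, -0.973, -0.0], [0.002, -0.0, -1.0]]
force: [-0.0, 0.5, -1.9]
opening: 0.0158
[0.0858 0.0675 0.0487]
row [0.03 0.01 0.42] [-0.   -0.1   0.03]
```

```bash
python3 -m pendant '[[0,0,-0.1,0,0,0,1],[0,0,-0.2,0,0,0,1],[0,0,-0.3,0,0,0,1],[0,0,-0.4,0,0,0,1],[0,0,-0.5,0,0,0,1],[0,0,-0.6,0,0,0,1],[0,0,-0.7,0,0,0,1],[0,0,-0.8,0,0,0,1]]' 55; python3 -m pendant '[[0,0,-0.3,0,0,0,1],[0,0,-0.8,0,0,0,1],[0,0,-1.5,0,0,0,1],[0,0,-2.2,0,0,0,1],[0,0,-2.7,0,0,0,1],[0,0,-3,0,0,0,1],[0,0,-3,0,0,0,1],[0,0,-3,0,0,0,1]]' 60
python3 - <<'E'
from h import *
import pickle
print(robot.get_state()["moment"])
p=eyes.read_camera("wrist");s=robot.get_state();pickle.dump((p,s),open("w6.pkl","wb"));I=p["image"]
cv2.imwrite("pics/w6.png",cv2.resize(I[0:240,100:420],None,fx=2.5,fy=2.5,interpolation=cv2.INTER_CUBIC))
E
```

```text
time: 11.25
tool_pos: [0.5274, 0.244, 0.0978]
ee_rot: [[0.973, -0.233, 0.002], [-0.233, -0.973, -0.0], [0.002, -0.0, -1.0]]
force: [-0.6, -0.0, -3.2]
opening: 0.0154
time: 12.05
tool_pos: [0.5272, 0.2439, 0.1276]
ee_rot: [[0.973, -0.233, 0.002], [-0.233, -0.973, -0.0], [0.002, 0.0, -1.0]]
force: [0.2, 0.8, -4.2]
opening: 0.0157
[0.1082 0.0845 0.0312]
```

View pics/w6.png

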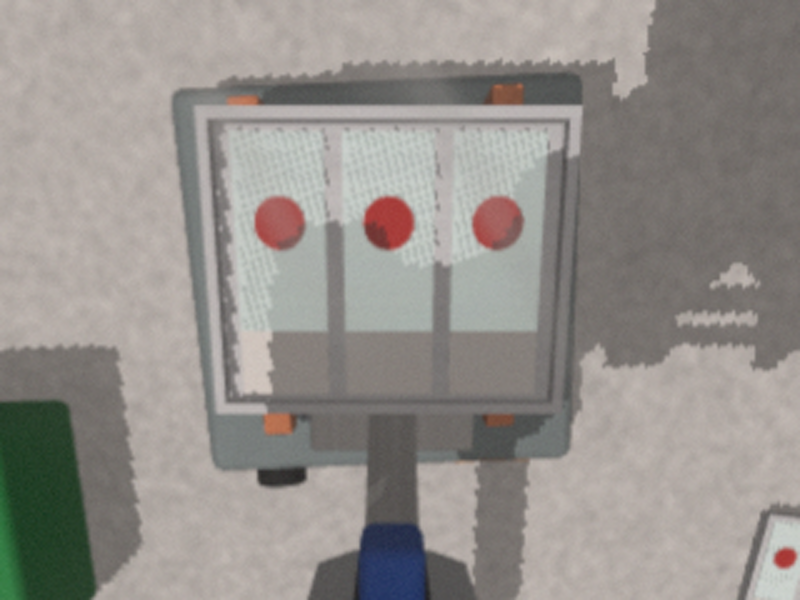

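The tray sits square on the blade. Its rim corners are at (193,104), (582,104), (570,413) and (215,412), and the stem at (392,450) is centred under it.

Run:
```python
from h import *
import pickle
p,s=pickle.load(open("w6.pkl","rb"));R=np.array(s["ee_rot"]);t=s["tool_pos"]
uv=(np.array([(193.5,104.5),(582,104),(570,413),(215,413)])+.5)/2.5-.5+[100,0]
L=np.array([(.04,.05),(.04,-.05),(-.04,-.05),(-.04,.05)])
def X(q): # tray centre dx, dy(left), dz, yaw, pitch tip-down in tool frame
    c,w=np.cos(q[3]),np.sin(q[3]);x=q[0]+c*L[:,0]-w*L[:,1]
    return t+np.c_[x,-(q[1]+w*L[:,0]+c*L[:,1]),.037+q[2]+q[4]*x]@R.T
r=least_squares(lambda q:np.r_[(proj(p,X(q))-uv).ravel(),q[2]/.001],[.0775,0,0,0,0],x_scale=[.01,.01,.01,.1,.1]);print(r.x,r.fun)
# reader: move-to for a look
to(.47,-.17,.20,-.2185)
```

```text
[ 0.0841  0.0009 -0.0007  0.0057  0.005 ] [ 0.2156  0.2874  0.839  -0.5301 -2.1574 -0.3568  0.9704  0.5041 -0.6558]
row [ 4.08 41.58 -7.24] [ 0.02 -0.07 -0.93]
```

```bash
python3 -m pendant '[[0,0.3,-0.6,0,0,-0.1,1],[0.1,1,-1.6,0,0,-0.2,1],[0.3,2.1,-3,0,0,-0.4,1],[0.5,3.6,-4.6,0,0,-0.6,1],[0.8,5.4,-6.2,0,0,-0.8,1],[1.1,7.6,-7.7,0,0,-0.9,1],[1.5,10,-9,0,0,-0.9,1],[1.9,12.4,-10,0,0,-0.9,1]]' 60; python3 -m pendant '[[0.4,2.5,-0.6,0,0,0,1],[0.8,5,-0.9,0,0,0,1],[1.2,7.4,-1,0,0,0,1],[1.6,9.7,-1.1,0,0,0,1],[1.9,11.8,-1.2,0,0,0,1],[2.2,13.6,-1.2,0,0,0,1],[2.4,15.1,-1.2,0,0,0,1],[2.6,16.3,-1.2,0,0,0,1]]' 60;  python3 -m pendant '[[0.2,1,0,0,0,0,1],[0.3,1.9,0,0,0,0,1],[0.4,2.6,0,0,0,0,1],[0.4,3.1,0,0,0,0,1],[0.4,3.4,0,0,0,0,1],[0.4,3.5,0,0,0,0,1],[0.4,3.5,0,0,0,0,1],[0.4,3.5,0,0,0,0,1]]' 60
python3 - <<'E'
from h import *
import pickle
p=eyes.read_camera("wrist");s=robot.get_state();pickle.dump((p,s),open("w7.pkl","wb"));I=p["image"]
q=proj(p,[(.5904,-.2609,.049)])[0].astype(int);print(q)
for k,z in(("reader_nest",.049),("key_top",.052)):
    for r in eyes.spot_point(p,k)[:1]: print(k,r["score"],onz(p,px(r["point"]),z))
u0=min(q[0]-130,512-266);v0=max(0,q[1]-100);print(u0,v0)
cv2.imwrite("pics/w7.png",cv2.resize(I[v0:v0+200,u0:u0+266],None,fx=3,fy=3,interpolation=cv2.INTER_CUBIC))
E
```

```text
time: 12.9
tool_pos: [0.5173, 0.1173, 0.2304]
ee_rot: [[0.976, -0.217, 0.005], [-0.217, -0.976, -0.001], [0.005, -0.0, -1.0]]
force: [0.3, -0.2, -3.4]
opening: 0.0157
time: 13.7
tool_pos: [0.5066, -0.0473, 0.2408]
ee_rot: [[0.976, -0.218, 0.003], [-0.218, -0.976, -0.001], [0.003, 0.0, -1.0]]
force: [0.3, -0.7, -2.8]
opening: 0.0156
time: 14.5
tool_pos: [0.5031, -0.0805, 0.2397]
ee_rot: [[0.976, -0.217, 0.002], [-0.217, -0.976, -0.0], [0.002, -0.0, -1.0]]
force: [-0.8, 0.3, -3.3]
opening: 0.0158
[390  74]
reader_nest 0.55 [ 0.5935 -0.2602  0.049 ]
246 0
```

View pics/w7.png

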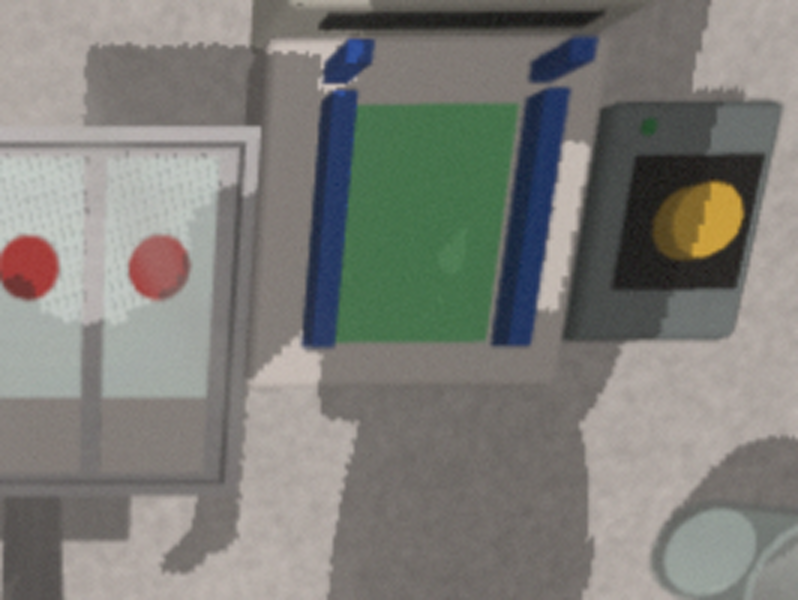

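The tray is still square on the blade at left. The reader's rail edges on the right are at (357,90)–(336,347) and (570,88)–(531,345), and the key's top is near (710,218).

Run:
```python
from h import *
import pickle
p,s=pickle.load(open("w7.pkl","rb"));R=np.array(s["ee_rot"]);t=s["tool_pos"]
f=lambda a:(np.array(a,float)+.5)/3-.5+[246,0]
q,e=fit(p,f([(357,90),(336,347),(570,88),(531,345)]),[(.047,.035,.049),(-.047,.035,.049),(.047,-.045,.049),(-.047,-.045,.049)],[.59,-.26,-.21]);print("reader",q);print(e)
c,w=np.cos(q[2]),np.sin(q[2]);print("key est",q[0]+w*.104,q[1]-c*.104,"top click",onz(p,f((712,216)),.052))
# tray in tool frame from right-hand corners + lines: TR, BR
uv=f([(260,127),(237,495)])
L=np.array([(.04,-.05),(-.04,-.05)])
def X(q):
    c,w=np.cos(q[2]),np.sin(q[2]);return t+np.c_[q[0]+c*L[:,0]-w*L[:,1],-(q[1]+w*L[:,0]+c*L[:,1]),[.037]*2]@R.T
r=least_squares(lambda q:(proj(p,X(q))-uv).ravel(),[.08,0,0],x_scale=[.01,.01,.1]);print("tray in tool",r.x,r.fun)
# automatic tray outline from mask
for r in eyes.regions_of(p,"tray"):
    m=r["region"]
    if m.sum()>5000:
        C=max(cv2.findContours(m.astype(np.uint8),0,1)[0],key=len)[:,0]
        P=np.array([R.T@(onz(p,a,t[2]-.037)-t) for a in C])[:,:2]*1000;print("mask",r["score"],cv2.minAreaRect(P.astype(np.float32)))
cv2.imwrite("pics/w7b.png",I:=cv2.resize(p["image"][0:200,120:386],None,fx=3,fy=3,interpolation=cv2.INTER_CUBIC))
```

```text
reader [ 0.5907 -0.2615 -0.2076]
[[ 0.0401 -0.2102]
 [-0.4755  0.6341]
 [ 0.2168 -0.6765]
 [ 0.1547  0.4296]]
key est 0.569294718736612 -0.3633114067457221 top click [ 0.5697 -0.3648  0.052 ]
tray in tool [0.0834 0.0014 0.0072] [-0.0042 -0.4207  0.0043  0.5341]
```

View pics/w7b.png

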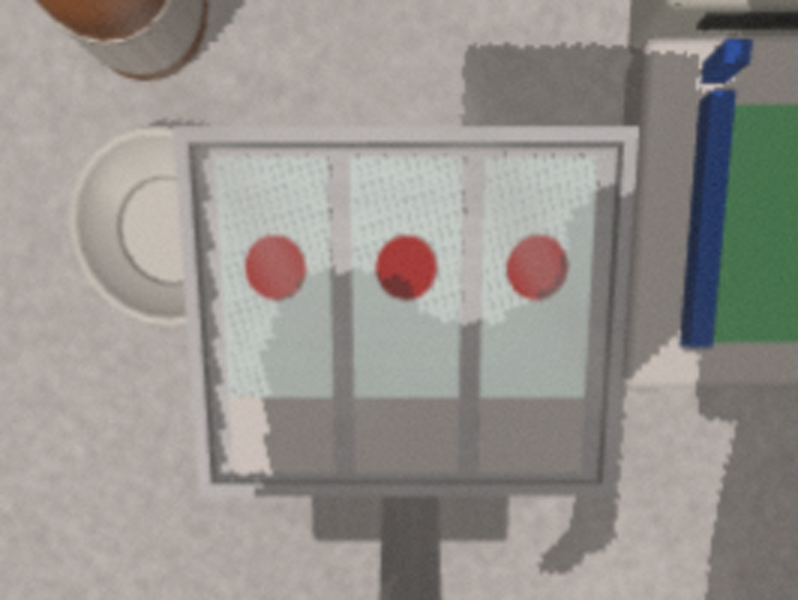

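The full tray rim on the blade has corners (174,127), (638,127), (613,494) and (201,496), square with the stem at (410,540). I'll refine the tray-in-tool pose and the rail heading numerically.

Run:
```python
from h import *
import pickle
p,s=pickle.load(open("w7.pkl","rb"));R=np.array(s["ee_rot"]);t=s["tool_pos"]
uv=(np.array([(174.5,127),(638,127),(613,495),(201,496)])+.5)/3-.5+[120,0]
L=np.array([(.04,.05),(.04,-.05),(-.04,-.05),(-.04,.05)])
def X(q):
    c,w=np.cos(q[2]),np.sin(q[2]);x=q[0]+c*L[:,0]-w*L[:,1]
    return t+np.c_[x,-(q[1]+w*L[:,0]+c*L[:,1]),.037+q[3]+0*x]@R.T
r=least_squares(lambda q:(proj(p,X(q))-uv).ravel(),[.08,0,0,0],x_scale=[.01,.01,.1,.01]);print("tray in tool",r.x,r.fun)
I=cv2.GaussianBlur(p["image"],(0,0),.7).astype(float);B=I[...,0]-.5*(I[...,1]+I[...,2])
def lines(z):
    for a,b,n in((345,368,"L"),(405,440,"R")):
        PL=[];PR=[]
        for v in range(36,108):
            row=B[v,a:b];th=row.max()/2;i=np.nonzero(row>th)[0]
            if row.max()<30:continue
            j=i[-1];k=i[0]
            if j+1<len(row): PR.append(onz(p,(a+j+(row[j]-th)/(row[j]-row[j+1]),v),z)[:2])
            if k>0: PL.append(onz(p,(a+k-(row[k]-th)/(row[k]-row[k-1]),v),z)[:2])
        for nn,P in(("left",PL),("right",PR)):
            P=np.array(P)
            if len(P)<20: print(n,nn,len(P));continue
            f=np.polyfit(P[:,0],P[:,1],1);e=P[:,1]-np.polyval(f,P[:,0]);g=np.abs(e)<.002;f=np.polyfit(P[g,0],P[g,1],1)
            print(n,nn,len(P),g.sum(),"yaw",np.arctan(f[0]).round(4),"y at .59",np.polyval(f,.59).round(4),"rms",e[g].std())
lines(.049)
```

```text
tray in tool [0.0838 0.0012 0.0006 0.0017] [-0.1066  0.1883  0.1081  0.0552  0.1076 -0.0545 -0.1093 -0.2198]
L left 72 72 yaw -0.2099 y at .59 -0.2138 rms 0.00013039964597188683
L right 72 72 yaw -0.215 y at .59 -0.2252 rms 9.703149548485535e-05
R left 72 72 yaw -0.2125 y at .59 -0.2927 rms 0.00020078913582115862
R right 72 72 yaw -0.2137 y at .59 -0.3067 rms 0.00012398694437997356
```

```bash
python3 -c "
from h import *
to(.5085,-.2442,.15,-.215)"
```

```text
row [ 4.06 15.86  8.98] [-0.  -0.1 -0.2]
```

```bash
python3 -m pendant '[[0.1,0.4,0,0,0,0,1],[0.3,1.2,0,0,0,-0.1,1],[0.6,2.4,0.2,0,0,-0.2,1],[1,4,0.6,0,0,-0.2,1],[1.5,5.9,1.2,0,0,-0.2,1],[2,7.9,2,0,0,-0.2,1],[2.5,9.9,3,0,0,-0.2,1],[3,11.7,4,0,0,-0.2,1]]' 60; python3 -m pendant '[[0.4,1.6,1.1,0,0,0,1],[0.7,2.7,2.2,0,0,0,1],[0.9,3.5,3.1,0,0,0,1],[1,4,3.9,0,0,0,1],[1.05,4.1,4.5,0,0,0,1],[1.05,4.15,4.8,0,0,0,1],[1.05,4.15,5,0,0,0,1],[1.05,4.15,5,0,0,0,1]]' 60
python3 - <<'E'
from h import *
to(.5085,-.2442,.15,-.215);to(.5085,-.2442,.15,-.215)
p=eyes.read_camera("wrist");s=robot.get_state();R=np.array(s["ee_rot"]);t=s["tool_pos"];print(t,R[2])
cv2.imwrite("pics/w8.png",p["image"])
E
```

```text
time: 15.5
tool_pos: [0.5067, -0.2039, 0.1991]
ee_rot: [[0.977, -0.215, 0.002], [-0.215, -0.977, -0.001], [0.002, 0.0, -1.0]]
force: [0.1, -0.2, -3.3]
opening: 0.0159
time: 16.3
tool_pos: [0.5086, -0.2438, 0.1499]
ee_rot: [[0.977, -0.213, 0.002], [-0.213, -0.977, -0.0], [0.002, -0.0, -1.0]]
force: [-0.4, 0.2, -3.1]
opening: 0.0155
row [ 0.    0.04 -0.01] [-0.01 -0.1   0.02]
row [ 0.    0.04 -0.01] [-0.01 -0.1   0.02]
[ 0.5087 -0.2439  0.1501] [ 0.0022  0.0001 -1.    ]
```

```bash
python3 - <<'E'
from h import *
import pickle
def dots(I):
    I=I.astype(int);m=(I[...,2]>I[...,1]+60)&(I[...,2]>I[...,0]+60);n,l,s,c=cv2.connectedComponentsWithStats(m.astype(np.uint8))
    return np.array([c[i] for i in range(1,n) if s[i,4]>100])
print(dots(pickle.load(open("w7.pkl","rb"))[0]["image"]));print(dots(cv2.imread("pics/w8.png")))
E
python3 -m pendant '[[0,0,0.4,0,0,0,1],[0,0,1.2,0,0,0,1],[0,0.04,2.2,0,0,0,1],[0,0.04,3.2,0,0,0,1],[0,0.04,4,0,0,0,1],[0,0.04,4.5,0,0,0,1],[0,0.04,4.8,0,0,0,1],[0,0.04,4.9,0,0,0,1]]' 60; python3 -m pendant '[[0,0,0,0,0,0,1],[0,0,0.1,0,0,0,1],[0,0,0.2,0,0,0,1],[0,0,0.3,0,0,0,1],[0,0,0.4,0,0,0,1],[0,0,0.5,0,0,0,1],[0,0,0.6,0,0,0,1],[0,0,0.7,0,0,0,1]]' 60; python3 -m pendant '[[0,0,0.1,0,0,0,1],[0,0,0.2,0,0,0,1],[0,0,0.2,0,0,0,1],[0,0,0.2,0,0,0,1],[0,0,0.2,0,0,0,1],[0,0,0.2,0,0,0,1],[0,0,0.2,0,0,0,1],[0,0,0.2,0,0,0,1]]' 60
```

```text
[[211.      88.5743]
 [255.4689  87.5092]
 [297.5613  88.2925]
 [ 35.8164 151.7345]]
[[211.0167  88.56  ]
 [255.2237  88.0542]
 [297.7936  88.516 ]]
time: 17.15
tool_pos: [0.5083, -0.2447, 0.1004]
ee_rot: [[0.977, -0.214, 0.001], [-0.214, -0.977, -0.0], [0.001, -0.0, -1.0]]
force: [-0.4, -0.3, -3.1]
opening: 0.0156
time: 17.95
tool_pos: [0.5089, -0.245, 0.0942]
ee_rot: [[0.977, -0.214, 0.003], [-0.214, -0.977, -0.001], [0.003, 0.0, -1.0]]
force: [-0.3, 0.4, -1.4]
opening: 0.0159
time: 18.75
tool_pos: [0.5085, -0.2448, 0.0919]
ee_rot: [[0.977, -0.214, 0.002], [-0.214, -0.977, -0.0], [0.002, 0.0, -1.0]]
force: [-0.3, -0.7, -1.8]
opening: 0.0152
```

Run:
```python
from h import *
import pickle
p=eyes.read_camera("wrist");pickle.dump((p,robot.get_state()),open("w9.pkl","wb"));I=p["image"]
cv2.imwrite("pics/w9.png",cv2.resize(I[0:200,123:389],None,fx=3,fy=3,interpolation=cv2.INTER_CUBIC))
```

```text
(no output)
```

View pics/w9.png

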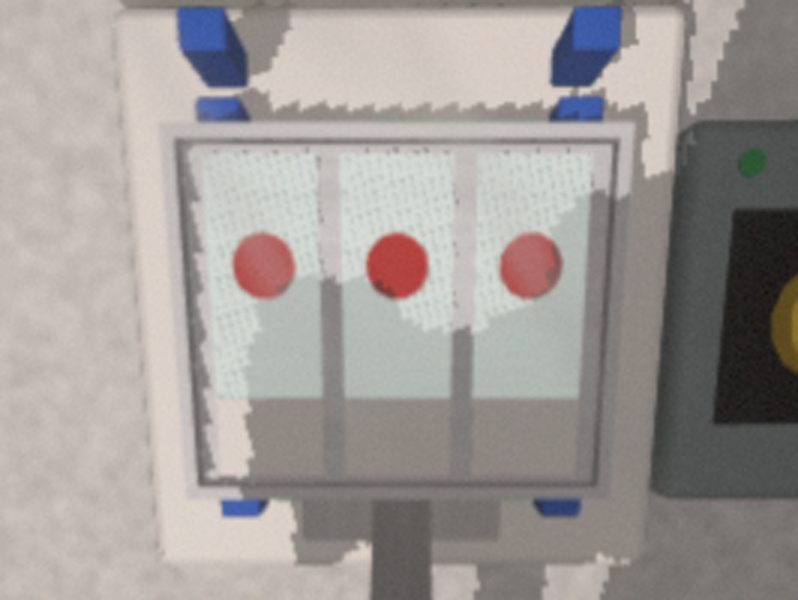

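The tray is on both rails with both fronts showing. Its corners are at (160,123), (635,123), (607,499) and (188,498); the rail ends are at (197,98), (603,98), (222,516) and (579,516).

Run:
```python
from h import *
import pickle
p,s=pickle.load(open("w9.pkl","rb"))
f=lambda a:(np.array(a,float)+.5)/3-.5+[123,0]
q,e=fit(p,f([(160.5,123),(635,123),(607,499),(188.5,498)]),[(.04,.05,.059),(.04,-.05,.059),(-.04,-.05,.059),(-.04,.05,.059)],[.59,-.26,-.21]);print("tray",q);print(e)
r,e=fit(p,f([(197,98),(603,98),(222,516),(579,516)]),[(.047,.045,.049),(.047,-.045,.049),(-.047,.045,.049),(-.047,-.045,.049)],[.59,-.26,-.21]);print("reader",r);print(e)
c,w=np.cos(r[2]),np.sin(r[2]);d=q-r;print("rel mm",1000*(c*d[0]+w*d[1]),1000*(-w*d[0]+c*d[1]),"yaw",d[2])
s=robot.get_state();R=s["ee_rot"];t=s["tool_pos"];T=t-.16*0
to(.457-0*1,-.042,.0919,-.155)
```

```text
tray [ 0.5904 -0.2616 -0.2166]
[[-0.6971 -0.4633]
 [ 0.6693 -0.2857]
 [ 1.0009  0.5283]
 [-0.9458  0.7933]]
reader [ 0.5907 -0.2622 -0.2153]
[[-1.0588 -0.5784]
 [ 1.1403 -0.6213]
 [-0.636   1.2419]
 [ 0.5935  1.1439]]
rel mm -0.3662243761787108 0.5568064826200227 yaw -0.001286930387107782
row [ -9.36 -18.71  -0.02] [ 0.   -0.1  -3.46]
```

```bash
python3 -m pendant '[[0,0,0.1,0,0,0,1],[-0.3,0,0.1,0,0,0,1],[-1,0,0.1,0,0,0,1],[-2.2,0,0.1,0,0,0,1],[-3.8,0,0.1,0,0,0,1],[-5.6,0,0.1,0,0,0,1],[-7.5,0,0.1,0,0,0,1],[-9.5,0,0.1,0,0,0,1]]' 60; python3 -m pendant '[[-1.5,0,0,0,0,0,1],[-2.5,0,0,0,0,0,1],[-3,0,0,0,0,0,1],[-3,0,0,0,0,0,1],[-3,0,-1,0,0,0,1],[-3,0,-3,0,0,0,1],[-3,0,-5,0,0,0,1],[-3,0,-6,0,0,0,1]]' 60
python3 - <<'E'
from h import *
p=eyes.read_camera("wrist")
for r in eyes.spot_point(p,"tray")[:2]: print(r["score"],onz(p,px(r["point"]),.049))
to(.4563,-.0418,.10,-.155)
E
```

```text
time: 19.6
tool_pos: [0.414, -0.2239, 0.0906]
ee_rot: [[0.977, -0.214, 0.001], [-0.214, -0.977, -0.0], [0.001, -0.0, -1.0]]
force: [-1.4, 0.5, -2.3]
opening: 0.0159
time: 20.4
tool_pos: [0.3881, -0.2192, 0.1533]
ee_rot: [[0.977, -0.213, 0.005], [-0.213, -0.977, -0.003], [0.006, 0.002, -1.0]]
force: [0.6, -0.4, -2.2]
opening: 0.0156
0.73 [0.4406 0.0184 0.049 ]
row [  2.85 -18.81   5.26] [ 0.15 -0.35 -3.44]
```

```bash
python3 -m pendant '[[0.2,-2,0,0,0,-0.5,1],[0.7,-5,0,0,0,-1,1],[1.2,-9,0,0,0,-2,1],[1.9,-13,1,0,0,-3,1],[2.5,-16.5,3,0,0,-3.4,1],[2.8,-18.5,5,0,0,-3.4,1],[2.85,-18.8,6.5,0,0,-3.4,1],[2.85,-18.8,7.5,0,0,-3.4,1]]' 60; python3 -m pendant '[[0,0,0.5,0,0,0,1],[0,0,1,0,0,0,1],[0,0,1,0,0,0,1],[0,0,1,0,0,0,1],[0,0,1,0,0,0,1],[0,0,1,0,0,0,1],[0,0,1,0,0,0,1],[0,0,1,0,0,0,1]]' 60
python3 - <<'E'
from h import *
to(.4563,-.0418,.0503,-.155)
print(robot.get_state()["ee_rot"][2])
E
```

```text
time: 21.3
tool_pos: [0.4531, -0.0391, 0.0735]
ee_rot: [[0.988, -0.153, -0.002], [-0.153, -0.988, 0.001], [-0.002, -0.0, -1.0]]
force: [0.5, 0.2, -2.8]
opening: 0.0157
time: 22.1
tool_pos: [0.4546, -0.0405, 0.0659]
ee_rot: [[0.988, -0.155, 0.002], [-0.155, -0.988, -0.001], [0.002, 0.0, -1.0]]
force: [0.1, -0.5, -0.8]
opening: 0.0159
row [0.19 0.1  1.56] [ 0.01 -0.13 -0.06]
[ 0.0022  0.0002 -1.    ]
```

```bash
python3 -m pendant '[[0.1,0.1,0.5,0,-0.1,0,1],[0.1,0.1,0.9,0,-0.1,0,1],[0.1,0.1,1.2,0,-0.1,0,1],[0.1,0.1,1.35,0,-0.1,0,1],[0.1,0.1,1.45,0,-0.1,0,1],[0.1,0.1,1.5,0,-0.1,0,1],[0.1,0.1,1.5,0,-0.1,0,1],[0.1,0.1,1.5,0,-0.1,0,1]]' 60
```

```text
time: 22.9
tool_pos: [0.4554, -0.0416, 0.0508]
ee_rot: [[0.988, -0.155, 0.0], [-0.155, -0.988, -0.0], [0.0, 0.0, -1.0]]
force: [-0.5, 0.1, -2.8]
opening: 0.0159
```

```bash
python3 -m pendant '[[0,0,0.02,0,0,0,1],[0,0,0.04,0,0,0,1],[0,0,0.06,0,0,0,1],[0,0,0.08,0,0,0,1],[0,0,0.08,0,0,0,1],[0,0,0.08,0,0,0,1],[0,0,0.08,0,0,0,1],[0,0,0.08,0,0,0,1]]' 60
```

```text
time: 23.7
tool_pos: [0.4554, -0.0417, 0.05]
ee_rot: [[0.988, -0.155, 0.0], [-0.155, -0.988, -0.0], [0.0, 0.0, -1.0]]
force: [0.3, -0.5, 0.6]
opening: 0.0158
```

```bash
python3 -m pendant '[[0,0,0,0,0,0,1.8],[0,0,0,0,0,0,2.2],[0,0,0,0,0,0,3],[0,0,0,0,0,0,4],[0,0,0,0,0,0,5],[0,0,0,0,0,0,5],[0,0,0,0,0,0,5],[0,0,0,0,0,0,5]]' 20; python3 -m pendant '[[0,0,-1,0,0,0,5],[0,0,-3,0,0,0,5],[0,0,-6,0,0,0,5],[0,0,-10,0,0,0,5],[0,0,-14,0,0,0,3],[0,0,-18,0,0,0,1],[0,0,-20,0,0,0,0],[0,0,-20,0,0,0,0]]' 20
python3 - <<'E'
from h import *
p=eyes.read_camera("wrist");I=p["image"].astype(int)
cv2.imwrite("pics/w10.png",p["image"])
b=(I[...,0]>I[...,2]+50)&(I[...,0]>I[...,1]+30);n,l,s,c=cv2.connectedComponentsWithStats(b.astype(np.uint8))
for i in range(1,n):
  if s[i,4]>300:
    v,u=np.nonzero(l==i);P=np.array([onz(p,a,.061)[:2] for a in zip(u,v)])
    f=np.polyfit(P[:,0],P[:,1],1);print(s[i],P.mean(0),P.min(0),P.max(0),"yaw",f[0],"y at .457",np.polyval(f,.457))
for k,z in(("key_top",.052),("tray",.049),("spatula",0)):
    for r in eyes.spot_point(p,k)[:2]: print(k,r["score"],px(r["point"]),onz(p,px(r["point"]),z))
to(.5685,-.3622,.15,-.2145)
E
```

```text
time: 24.5
tool_pos: [0.4553, -0.0416, 0.0499]
ee_rot: [[0.988, -0.156, -0.0], [-0.156, -0.988, -0.0], [-0.0, 0.0, -1.0]]
force: [-0.6, -0.3, 0.5]
opening: 0.0501
time: 25.3
tool_pos: [0.4578, -0.0423, 0.2546]
ee_rot: [[0.988, -0.155, 0.009], [-0.155, -0.988, -0.003], [0.009, 0.001, -1.0]]
force: [0.9, -0.1, -0.1]
opening: 0.0216
[251 166  11  89 947] [ 0.415  -0.0349] [ 0.3491 -0.0504] [ 0.4751 -0.0182] yaw -0.1612188812568793 y at .457 -0.04161911318912223
key_top 0.8 [505.3952, 45.6192] [ 0.5688 -0.3591  0.052 ]
tray 0.72 [189.5936, 196.416] [0.4446 0.0531 0.049 ]
tray 0.69 [418.9184, 37.0176] [ 0.5949 -0.2597  0.049 ]
spatula 0.81 [253.4912, 170.496] [ 0.4576 -0.038   0.    ]
row [16.34 29.93  9.73] [-0.01  0.21  3.34]
```

```bash
python3 -m pendant '[[2,3.7,0,0,0,0.5,0],[4,7.4,0,0,0,1,0],[6.2,11.5,1,0,0,1.5,0],[8.5,15.5,2,0,0,2,0],[10.6,19.5,3,0,0,2.5,0],[12.8,23.5,4.5,0,0,3,0],[15,27.5,6,0,0,3.3,0],[16.3,29.9,8,0,0.2,3.3,0]]' 20; python3 -m pendant '[[0,0,1,0,0,0,0],[0,0,1.5,0,0,0,0],[0,0,1.5,0,0,0,0],[0,0,1.5,0,0,0,0],[0,0,1.5,0,0,0,0],[0,0,1.5,0,0,0,0],[0,0,1.5,0,0,0,0],[0,0,1.5,0,0,0,0]]' 20
python3 - <<'E'
from h import *
p=eyes.read_camera("wrist");I=p["image"].astype(int);cv2.imwrite("pics/w11.png",p["image"])
m=((I[...,2]>I[...,0]+50)&(I[...,1]>I[...,0]+30)).astype(np.uint8);n,l,s,c=cv2.connectedComponentsWithStats(m)
for i in range(1,n):
    if s[i,4]>150: print(s[i],c[i],onz(p,c[i],.052),onz(p,c[i],.047))
print("pred px",proj(p,[(.5686,-.3629,.052)]))
for r in eyes.spot_point(p,"key_top")[:1]: print(r["score"],px(r["point"]),onz(p,px(r["point"]),.052))
to(.5686,-.3629,.071,-.2145);print(robot.get_state()["force"])
E
```

```text
time: 26.3
tool_pos: [0.5696, -0.3652, 0.167]
ee_rot: [[0.977, -0.214, 0.002], [-0.214, -0.977, -0.0], [0.002, -0.0, -1.0]]
force: [1.0, 0.5, -0.8]
opening: 0.0004
time: 27.1
tool_pos: [0.5701, -0.3623, 0.1555]
ee_rot: [[0.977, -0.212, 0.004], [-0.212, -0.977, -0.001], [0.004, 0.0, -1.0]]
force: [-0.2, 0.0, -0.1]
opening: 0.0006
[245 183  28  28 610] [258.182  196.7852] [ 0.5703 -0.3639  0.052 ] [ 0.5688 -0.3636  0.047 ]
pred px [[257.5712 198.5367]]
0.6 [255.2832, 197.18399999999997] [ 0.5705 -0.361   0.052 ]
row [-0.15  0.09  8.41] [ 0.01 -0.22  0.05]
[0.5303 0.3819 0.9325]
```

```bash
python3 -m pendant '[[-0.1,0.1,1.5,0,-0.2,0,0],[-0.1,0.1,3.5,0,-0.2,0,0],[-0.1,0.1,5.5,0,-0.2,0,0],[-0.1,0.1,7,0,-0.2,0,0],[-0.1,0.1,7.7,0,-0.2,0,0],[-0.1,0.1,7.9,0,-0.2,0,0],[-0.1,0.1,7.9,0,-0.2,0,0],[-0.1,0.1,7.9,0,-0.2,0,0]]' 20; python3 -c "
from h import *
to(.569,-.363,.071)"
```

```text
time: 28.0
tool_pos: [0.5697, -0.3637, 0.0771]
ee_rot: [[0.977, -0.212, 0.002], [-0.212, -0.977, -0.001], [0.002, 0.001, -1.0]]
force: [0.6, -0.6, -0.2]
opening: 0.0004
row [-0.08 -0.06  0.61] [0. 0. 0.]
```

```bash
python3 -m pendant '[[0,0,0.2,0,0,0,0],[0,0,0.4,0,0,0,0],[0,0,0.6,0,0,0,0],[0,0,0.7,0,0,0,0],[0,0,0.8,0,0,0,0],[0,0,0.85,0,0,0,0],[0,0,0.85,0,0,0,0],[0,0,0.85,0,0,0,0]]' 20; python3 -c "
from h import *
for i in range(4):
  eyes.read_camera('side');s=robot.get_state();print(s['tool_pos'],s['force'])"
```

```text
time: 28.8
tool_pos: [0.5692, -0.3634, 0.0678]
ee_rot: [[0.977, -0.212, 0.001], [-0.212, -0.977, -0.001], [0.001, 0.0, -1.0]]
force: [-0.0, -0.1, 4.1]
opening: 0.0001
[ 0.5692 -0.3634  0.0678] [1.1569 0.1147 3.9711]
[ 0.5692 -0.3634  0.0677] [ 0.2835 -0.2297  3.3961]
[ 0.5692 -0.3634  0.0677] [-0.5157 -0.3927  3.582 ]
[ 0.5692 -0.3634  0.0677] [ 0.5584 -0.4872  3.9237]
```

```bash
cat > f.py <<'E'
from h import *
F=[];Zs=[]
for i in range(6):
  eyes.read_camera('side');s=robot.get_state();F.append(s['force'][2]);Zs.append(s['tool_pos'][2])
print(np.mean(Zs),np.mean(F),np.std(F))
E
python3 -m pendant '[[0,0,0.03,0,0,0,0],[0,0,0.06,0,0,0,0],[0,0,0.08,0,0,0,0],[0,0,0.08,0,0,0,0],[0,0,0.08,0,0,0,0],[0,0,0.08,0,0,0,0],[0,0,0.08,0,0,0,0],[0,0,0.08,0,0,0,0]]' 20;python3 f.py; python3 -m pendant '[[0,0,0.03,0,0,0,0],[0,0,0.06,0,0,0,0],[0,0,0.08,0,0,0,0],[0,0,0.08,0,0,0,0],[0,0,0.08,0,0,0,0],[0,0,0.08,0,0,0,0],[0,0,0.08,0,0,0,0],[0,0,0.08,0,0,0,0]]' 20;python3 f.py
```

```text
time: 29.8
tool_pos: [0.5692, -0.3634, 0.0668]
ee_rot: [[0.977, -0.212, 0.001], [-0.212, -0.977, -0.0], [0.001, 0.0, -1.0]]
force: [2.4, -1.4, 3.3]
opening: 0.0005
0.06675247712566884 3.7952938353960763 0.3405932389833098
time: 30.9
tool_pos: [0.5687, -0.363, 0.0656]
ee_rot: [[0.977, -0.212, -0.001], [-0.212, -0.977, 0.0], [-0.001, -0.0, -1.0]]
force: [0.6, -1.4, 3.8]
opening: -0.0
0.06564848882345141 2.629813222342643 0.4839920054520702
```

```bash
python3 -m pendant '[[0,0,0.02,0,0,0,0],[0,0,0.04,0,0,0,0],[0,0,0.04,0,0,0,0],[0,0,0.04,0,0,0,0],[0,0,0.04,0,0,0,0],[0,0,0.04,0,0,0,0],[0,0,0.04,0,0,0,0],[0,0,0.04,0,0,0,0]]' 20;python3 f.py
```

```text
time: 32.0
tool_pos: [0.5687, -0.363, 0.0653]
ee_rot: [[0.977, -0.212, -0.001], [-0.212, -0.977, 0.0], [-0.001, -0.0, -1.0]]
force: [-0.6, -0.3, 2.7]
opening: 0.0005
0.0652734474471833 3.0965011333353605 0.5772360460486737
```

```bash
python3 -m pendant '[[0,0,-0.3,0,0,0,0],[0,0,-0.7,0,0,0,0],[0,0,-1.5,0,0,0,0],[0,0,-3,0,0,0,0],[0,0,-6,0,0,0,0],[0,0,-10,0,0,0,0],[0,0,-14,0,0,0,0],[0,0,-14,0,0,0,0]]' 20; python3 f.py; python3 -m pendant '[[-1,-2,-2,0,0,0,0],[-2,-5,-4,0,0,0,0],[-3,-9,-6,0,0,0,0],[-3.5,-13,-8,0,0,0,0],[-4,-17,-10,0,0,0,0],[-4,-19,-10,0,0,0,0],[-4,-20,-10,0,0,0,0],[-4,-20,-10,0,0,0,0]]' 20
python3 - <<'E'
from h import *
p=eyes.read_camera("wrist");cv2.imwrite("pics/w12.png",cv2.resize(p["image"],(800,600),interpolation=cv2.INTER_CUBIC))
E
```

```text
time: 33.1
tool_pos: [0.5728, -0.3661, 0.2154]
ee_rot: [[0.977, -0.212, 0.013], [-0.212, -0.977, -0.01], [0.014, 0.007, -1.0]]
force: [-0.0, -0.2, 0.8]
opening: 0.0
0.20607630845888072 -0.36192599229360933 0.24850878445605795
time: 34.2
tool_pos: [0.5719, -0.158, 0.3038]
ee_rot: [[0.978, -0.21, -0.003], [-0.21, -0.978, 0.001], [-0.003, -0.0, -1.0]]
force: [0.6, -0.1, -0.2]
opening: 0.0004
```

Run:
```python
from h import *
p=eyes.read_camera("wrist")
I=p["image"].astype(int);m=(I[...,2]>I[...,1]+60)&(I[...,2]>I[...,0]+60);n,l,s,c=cv2.connectedComponentsWithStats(m.astype(np.uint8))
for i in range(1,n):
    if s[i,4]>25: print("dot",s[i,4],c[i],onz(p,c[i],.054))
for r in eyes.regions_of(p,"tray")[:2]:
    C=max(cv2.findContours(r["region"].astype(np.uint8),0,1)[0],key=len)[:,0]
    P=np.array([onz(p,a,.059)[:2] for a in C])*1000;print(r["score"],cv2.minAreaRect(P.astype(np.float32)))
print("pred dots at w9 (same tray)");import pickle
q=pickle.load(open("w9.pkl","rb"))[0];I=q["image"].astype(int);m=(I[...,2]>I[...,1]+60)&(I[...,2]>I[...,0]+60);n,l,s,c=cv2.connectedComponentsWithStats(m.astype(np.uint8))
for i in range(1,n):
    if s[i,4]>100: print(onz(q,c[i],.054))
for r in eyes.spot_point(p,"spatula_grip")[:1]: print("grip",onz(p,px(r["point"]),.05))
print(robot.get_state()["time"])
```

```text
dot 28 [14.5 89.5] [0.7514 0.1452 0.054 ]
dot 26 [ 20.3846 103.6154] [0.7324 0.1456 0.054 ]
dot 61 [301.8033 133.0984] [ 0.6087 -0.2347  0.054 ]
dot 46 [322.3696 133.1087] [ 0.6024 -0.2639  0.054 ]
dot 260 [ 38.7962 197.8385] [0.598  0.1795 0.054 ]
0.85 ((750.0994262695312, 133.93838500976562), (55.040611267089844, 63.500343322753906), 88.65576171875)
0.79 ((590.7811889648438, -260.84918212890625), (101.21623992919922, 80.03157043457031), 77.73595428466797)
pred dots at w9 (same tray)
[ 0.609  -0.2345  0.054 ]
[ 0.6027 -0.264   0.054 ]
[ 0.5964 -0.2925  0.054 ]
grip [ 0.456  -0.0421  0.05  ]
34.4
```

The tray has not moved since it was set down, and its outline centre (.5908,-.2608) matches the nest. The spatula is back at its starting place.

```bash
python3 -c "
from plant import robot
print(robot.close_job())"
```

```text
the job is handed in; nothing more can be done
None
```

I finished the job in the order asked and handed it in; my last clock reading before that was 34.4 s.

- **Tray:** I lifted the large tray off the warmer on the spatula blade, carried it level and set it on the reader's blue rails. From above, just after I set it down, it measured about 0.4 mm and 0.6 mm off centre and 0.001 rad off square. In the last check its red dots were within 0.5 mm of that position.
- **Spatula:** I withdrew it and laid it back at its starting place. On release, the tool was level, with the blade plane at bench height. The grip point then measured (0.456, -0.042), about 1 mm from where it started.
- **Key:** I pressed it to about 5.7 mm by geometry, between the click at 4.5 mm and bottoming at 8.2 mm, then let go. The force fell from about 4.2 N to 3.0–3.5 N, corrected for bias. The sensor noise is around 0.5 N, so the click itself was not sharply resolved; the depth and the force drop agree.

Two things did not come off. The final overview picture was refused because the 12-picture limit was reached, so the closing checks were numeric only. I did not measure the bottle, beaker, jar, tip box and dish again at the end, but no path came near them and the logged forces showed no contact.

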